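# Unlock the pedal bin and hold its lid half open

## Robot

A 7-joint arm with a two-finger parallel gripper is mounted at the origin on the work surface. World frame = base frame: x ahead of the robot, y to its left, z up, the work surface at z = 0. Lengths are in m, angles in rad, forces in N, time in s.
With the tool pointing down it reaches from about 0.425 to 0.925 m from the base axis. Payload 6.8 kg.
Tool frame: the origin (TCP) lies at the very end of the fingers, on their centre line; the grasp point (between the pads) lies 19 mm behind it; z points along the fingers, y is the line along which they close (so a half turn about z gives the same grasp; the last joint's range is limited). The gripper opens to 85 mm and grips with 20 to 120 N. Pads are 22 mm wide; open, the fingers measure 114 mm over their backs; the gripper's body (76 mm by 85 mm) begins 54 mm behind the grasp point. The pads swing forward as they close: fully open they stand 13 mm farther back than shut.
Start: joints at [0.993, 0.477, 0.022, 1.555, -0.011, 1.109, -0.083], TCP at [0.306, -0.602, 0.231] pointing down, gripper open.
Joint ranges: [-2.96, 2.96], [-0.34, 2.1], [-1.41, 1.46], [0.24, 2.44], [-1.37, 4.51], [0.17, 1.92], [-2.96, 2.96]. Speed limits (rad/s): [2.39, 2.39, 3.14, 3.14, 3.14, 3.14, 3.14].

## Interface

Orientations are given as a rotation vector (axis times angle).
In Python, from bench import r gives the robot as it stands. The module is installed in compiled form; this text tells all that it offers.
- The arm moves only by the tool servo_tool, never from a script. Its argument "commands" is a list of rows, each a list of 7 numbers: the turn, a rotation vector about the world's x, y, z in degrees, then the shift along the world's x, y, z in mm, then the closure, from 0 (fully open) to 1 (shut). A call has 1 to 5 rows; each row is the pose to reach, as a shift and turn from the pose commanded when the call began; what a row does not reach only later rows make up. A row lasts 1/12 s, in which the tool goes at most 41.7 mm and 7.16 degrees, less where a joint would pass 70% of its speed; a pose out of reach is approached as far as the arm can. A call with a gripper value outside its range is refused whole. The fingers move at their own pace and stop on an object; "force" is the grip in N (left out, the last holds). Time passes only in rows, so rows that repeat a pose let the fingers close. It gives the time, the measured TCP pose, the force, the opening and the grip force at its end, in the units of the state.
- r.get_obs(): the state, without advancing time (a new reading comes with each control period).
- r.grab_frame(name): name is "side" or "top"; returns (picture, depth): 420x560x3 uint8, blue, green, red; 420x560 float32, m along the optical axis (not along the pixel's ray), 0 where there is no reading.
- r.camera_info(name): a dict with "vertical_fov" (degrees; the focal length in pixels is half the picture's height over the tangent of half this angle, whatever the lens; pixels are square), "cx", "cy" (the principal point, pixels), "D" ([k1, k2, p1, p2, k3] as OpenCV has them; the pictures are not rectified), "cam_to_world" (4x4, takes a point from camera to world coordinates). Camera axes: x right, y up, looking along -z (the intrinsics and any distortion apply to the point x, -y, -z); pixel columns grow to the right and rows downward; lengths in m; the calibration is good to about 2 mm. A picture is of the moment at which its call begins. camera_info takes no time and is no camera call.
- r.hand_in(): hands the job in; it is judged then, once.
The state is a dict: "clock": time; "joints": joint angles; "qvel": joint speeds; "tau": joint torques, N m; "tcp_pos": TCP position; "orientation": TCP orientation; "contact_force": force on the tool from outside, world axes, zero at the start; "moment": the same for the moment, N m; "grip_width": finger opening in m; "gripper_force": force on a finger pad.
Only numpy, scipy, OpenCV 4.12 (cv2) and the standard library are available. Lean on these libraries where they do the work, as an engineer would, in place of code of your own. Each camera call takes 0.05 s, during which the arm holds its last target. There are 200 camera calls.

## Task

Slide the orange lock knob on top of the pedal bin all the way to the stop at its green end, which frees the blue lid; then press the black foot pedal down with the gripper and keep it down just far enough that the lid stands half open, at about 45 degrees, ready for the empty polish tins. Raise the lid by the pedal only, leave the shoe-care things and crockery around the bin where they are, and finish while still holding the pedal: do not let go at the end.

Things in the scene. Friction and masses are not known exactly. Their poses are not given: they have to be found in the camera images.
- bin: Grey pedal bin, fixed to the trolley top, 180 mm (its x) by 200 mm (its y), 165 mm tall without the lid; place and yaw vary. Origin: centre of its underside. -x is its front (pedal side, towards the robot), z up; +y is on the left as the robot sees it. On top, the front 55 mm is a flat fixed deck, 165 mm up, that carries the lock; the blue lid covers the rest
- lock (a joint): Travel of the orange lock knob along the bin's +y, m: 0 = locked end (red mark), 0.045 = end stop on the free side (green mark). Starts between 0 and 0.012, stays where it is left; about 2 N of friction. Below about 0.022 its tongue lies over the lid's catch and blocks lid and pedal
- lock_knob (a point): Centre of the top of the orange lock knob, 200 mm above the trolley top, 35 mm above the deck; moves with the knob, at bin x = -68 mm, y = -22.5 mm + lock. Knob 16 mm (bin x) by 28 mm (bin y); the lowest 12 mm is a foot of 18 by 30 mm with a tongue that reaches 25 mm from the knob's centre to bin +x
- pedal (a joint): Foot pedal angle, rad: 0 = up (rest), 0.14 = fully down. Turns about a level axis along bin y, 185 mm behind the pad centre: the pad sinks 1.85 mm per 0.01 rad, 26 mm in all. Sprung, and loaded by the lid: about 6 to 10 N at the pad centre, over the whole travel; springs back up when let go
- pedal_pad (a point): Centre of the top of the black ribbed pedal pad, 50 mm (bin x) by 70 mm (bin y) by 8 mm thick, on two steel bars; moves with it. At rest its top is 50 mm above the trolley top at bin x = -165 mm, y = 0, 75 mm in front of the bin's front wall
- lid (a joint): Opening angle of the blue lid, rad: 0 = shut, 1.4 = fully up. It hinges at the bin's rear top edge and is driven by the pedal: lid angle = 10 x pedal angle, so 0.785 (45 degrees) needs 14.5 mm of pad travel
- lid_edge (a point): Middle of the lid's front edge, top face, 125 mm in front of the hinge. The hinge line is at bin x = +90 mm, 165 mm above the trolley top. The lid is 200 mm wide (bin y); shut, its top is up to 179 mm above the trolley top
- tin: Bystander: round brown polish tin, 78 mm diameter, 26 mm tall, lying flat beside the bin; origin at the centre of its underside
- jar: Bystander: jar with a black cap, 68 mm diameter, 95 mm tall, standing beside the bin; origin at the centre of its underside
- cup: Bystander: blue ceramic cup without handle, 74 mm diameter, 90 mm tall, standing beside the bin; origin at the centre of its underside
- brush: Bystander: shoe brush with blue plastic back, 170 by 55 by 42 mm, dark bristles down; origin at the centre of its underside, long axis x
- tree_a: Bystander: wooden shoe tree, about 235 by 74 by 65 mm, lying left of the bin; origin on its underside near the middle, long axis x, toe to +x
- tree_b: Bystander: wooden shoe tree like tree_a, lying right of the bin; origin on its underside near the middle, long axis x, toe to +x

How it is judged:
By the outcome, as a careful person would: the job done as asked, in the order asked, and still so for the second after the job is handed in, while the arm keeps its last pose, push and grip.
It also fails if it takes over 42 s, if anything falls off the work surface, if the arm or the gripper's body presses on something with over 40 N, if the wrist force passes 120 N, or if a joint passes its speed limit or range.

## Working session

There is one attempt and no reset: what is moved stays moved. The work goes in short steps, Python scripts to look and compute and a tool call to move; the robot and the scene stay as the last step left them, time stands still between calls to the robot, and variables do not carry over. Pictures are saved under pics/ and viewed, at most 10 in all, crops included, and the job is handed in when it is done.

Besides the shell and the picture viewer there is one more tool, called after "Call:" as name(argument=value, ...) on one line, values as JSON. servo_tool: Moves the arm, as the interface text tells. Its arguments: {"type":"object","properties":{"commands":{"type":"array"},"force":{"type":"number"}},"required":["commands"]}

```bash
mkdir -p pics
cat > h.py <<'E'
import numpy as np, cv2
from bench import r
def cloud(n):
    im,d=r.grab_frame(n); c=r.camera_info(n)
    f=210/np.tan(np.radians(c["vertical_fov"])/2)
    K=np.array([[f,0,c["cx"]],[0,f,c["cy"]],[0,0,1]])
    u,v=np.meshgrid(np.arange(560.),np.arange(420.))
    p=cv2.undistortPoints(np.stack([u,v],-1).reshape(-1,1,2),K,np.array(c["D"],float)).reshape(420,560,2)
    P=np.stack([p[...,0]*d,-p[...,1]*d,-d,np.ones_like(d)],-1)@np.array(c["cam_to_world"]).T
    P=P[...,:3]; P[d==0]=np.nan
    return im,P
E
python3 - <<'E'
from h import *
for n in ("top","side"):
    im,P=cloud(n); cv2.imwrite(f"pics/{n}0.png",im); np.save(f"{n}0.npy",P)
print(r.get_obs())
E
```

```text
{'clock': 0.1, 'joints': array([ 0.99286757,  0.47769103,  0.02235822,  1.55636205, -0.01151762,
        1.10931771, -0.08315217]), 'qvel': array([ 0.0024411 , -0.00270195, -0.00038378, -0.00322428,  0.00139691,
        0.00218383,  0.0015859 ]), 'tau': array([ 3.17489008e-03, -5.97765326e+01,  1.61296796e+00, -2.81955796e+01,
        1.27695763e-02,  5.11365026e-03, -4.46667786e-05]), 'tcp_pos': array([ 0.30533388, -0.60138288,  0.23043696]), 'orientation': array([-3.05379423e+00, -7.30787200e-01,  7.70799997e-04]), 'contact_force': array([ 0.81048528, -0.03556654,  0.01784564]), 'moment': array([ 0.06887511, -0.01156293, -0.02599574]), 'gripper_force': 0.0, 'grip_width': 0.0854320838175127}
```

View pics/top0.png

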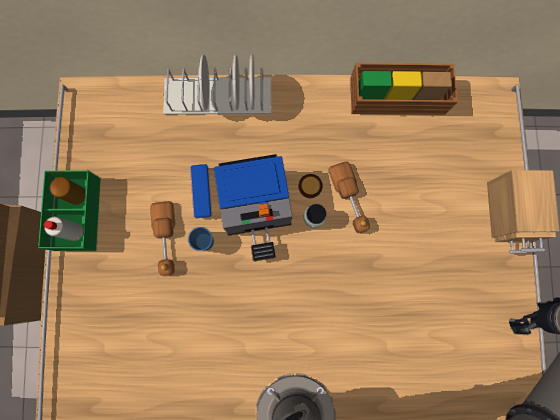

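View pics/side0.png

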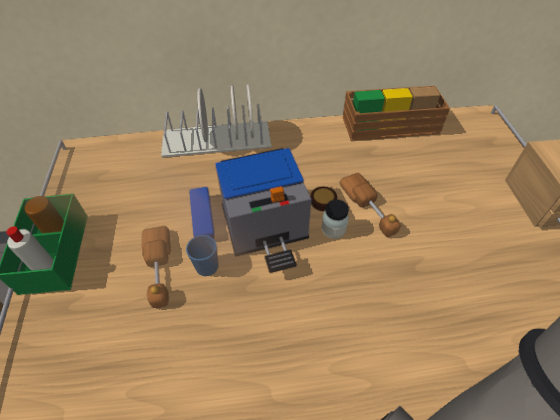

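The top view shows the bin around (253,192), the orange knob at (264,211) with red to its right and green at (246,221), and the pedal pad at (263,250). The cup is at (201,239) and the jar at (316,215). The side view agrees with this: knob (277,194), pad (280,261).

Run:
```python
from h import *
R={}
for n in ("top","side"):
    P=np.load(f"{n}0.npy"); im=cv2.imread(f"pics/{n}0.png"); hsv=cv2.cvtColor(im,cv2.COLOR_BGR2HSV)
    h,s,v=cv2.split(hsv)
    box=(P[...,0]>.3)&(P[...,0]<.95)&(abs(P[...,1])<.4)
    z=P[...,2]
    kn=box&(h>5)&(h<18)&(s>180)&(z>.19)&(z<.215)
    lid=box&(h>105)&(h<125)&(s>150)&(z>.16)&(z<.19)
    q=P[lid]; rect=cv2.minAreaRect((q[:,:2]*1000).astype(np.float32))
    pad=box&(v<75)&(z>.038)&(z<.06)&(P[...,0]<P[kn][:,0].mean()-.05)&(abs(P[...,1]-P[kn][:,1].mean())<.08)
    print(n,"knob",kn.sum(),P[kn].mean(0).round(4),P[kn].min(0).round(4),P[kn].max(0).round(4))
    print(" lid",lid.sum(),rect,np.median(q[:,2]))
    rp=cv2.minAreaRect((P[pad][:,:2]*1000).astype(np.float32))
    print(" pad",pad.sum(),P[pad].mean(0).round(4),rp)
    deck=box&(abs(z-.165)<.006)&(s<80); print(" deck",deck.sum(),cv2.minAreaRect((P[deck][:,:2]*1000).astype(np.float32)))
    for nm,(a,b) in dict(cup=(.08,.1),jar=(.085,.105)).items():
        m=box&(z>a)&(z<b)&(P[...,0]<.65); 
        yk=P[kn][:,1].mean(); m&=(P[...,1]>yk+.08) if nm=="cup" else (P[...,1]<yk-.05)
        print(nm,m.sum(),P[m].mean(0).round(3),P[m].min(0).round(3),P[m].max(0).round(3))
```

```text
top knob 61 [0.5908 0.0896 0.1989] [0.5816 0.0769 0.1904] [0.601  0.1019 0.204 ]
 lid 2924 ((680.6514892578125, 125.64385223388672), (131.6366424560547, 197.34548950195312), 9.643367767333984) 0.176036964616491
 pad 277 [0.493  0.0944 0.049 ] ((492.55938720703125, 94.59944152832031), (48.87905502319336, 67.35636901855469), 9.19748592376709)
 deck 1173 ((757.5093994140625, 139.47293090820312), (388.934814453125, 200.13589477539062), 9.28600788116455)
cup 126 [0.532 0.277 0.088] [0.494 0.171 0.08 ] [0.563 0.318 0.1  ]
jar 321 [ 0.6   -0.062  0.094] [ 0.572 -0.094  0.085] [0.631 0.039 0.104]
side knob 76 [0.5887 0.0895 0.1985] [0.5814 0.0766 0.19  ] [0.5981 0.1027 0.2028]
 lid 2823 ((685.9740600585938, 126.54483032226562), (133.93695068359375, 197.6367950439453), 9.346609115600586) 0.17629879043062535
 pad 375 [0.4905 0.0937 0.0503] ((492.61944580078125, 93.98909759521484), (47.80729675292969, 67.88059997558594), 9.317084312438965)
 deck 1329 ((660.7973022460938, 123.27275085449219), (191.20355224609375, 199.98056030273438), 9.614768981933594)
cup 339 [0.537 0.259 0.088] [0.492 0.17  0.08 ] [0.647 0.318 0.1  ]
jar 435 [ 0.598 -0.054  0.095] [ 0.572 -0.096  0.085] [0.632 0.038 0.105]
```

Call:
servo_tool(commands=[[0,0,-3.5,10,30,15,0],[0,0,-7,25,60,30,0],[0,0,-10.5,40,95,45,0],[0,0,-14,55,130,50,0],[0,0,-17.5,70,165,50,0]])

```text
clock: 0.52
tcp_pos: [0.3764, -0.4358, 0.2827]
orientation: [3.13, 0.252, 0.003]
contact_force: [0.7, 0.1, -0.4]
grip_width: 0.0855
gripper_force: 0.0
```

Call:
servo_tool(commands=[[0,0,0,15,36,0,0],[0,0,0,30,72,0,0],[0,0,0,45,108,0,0],[0,0,0,60,144,0,0],[0,0,0,75,180,0,0]])

```text
clock: 0.93
tcp_pos: [0.4507, -0.2549, 0.2812]
orientation: [-3.131, -0.258, 0.001]
contact_force: [0.3, -0.4, -0.6]
grip_width: 0.0851
gripper_force: 0.0
```

Call:
servo_tool(commands=[[0,0,0,15,36,0,0],[0,0,0,30,72,0,0],[0,0,0,45,108,0,0],[0,0,0,60,144,0,0],[0,0,0,75,180,0,0]])

```text
clock: 1.35
tcp_pos: [0.5257, -0.0751, 0.2812]
orientation: [3.131, 0.258, -0.0]
contact_force: [0.7, -0.2, 0.8]
grip_width: 0.0859
gripper_force: 0.0
```

Call:
servo_tool(commands=[[0,0,0,15,36,0,0],[0,0,0,30,72,0,0],[0,0,0,45,108,0,0],[0,0,0,60,144,0,0],[0,0,0,64,166,0,0]])

```text
clock: 1.77
tcp_pos: [0.5904, 0.094, 0.2808]
orientation: [-3.128, -0.264, -0.0]
contact_force: [0.7, 0.7, 0.1]
grip_width: 0.0857
gripper_force: 0.0
```

Call:
servo_tool(commands=[[0,0,0,0,-4,-25,0],[0,0,0,0,-4,-50,0],[0,0,0,0,-4,-75,0],[0,0,0,0,-4,-90,0],[0,0,0,0,-4,-100,0]])

```text
clock: 2.18
tcp_pos: [0.5881, 0.0848, 0.1787]
orientation: [3.13, 0.258, -0.006]
contact_force: [-0.2, -0.3, -0.2]
grip_width: 0.0851
gripper_force: 0.0
```

Call:
servo_tool(commands=[[0,0,0,0,0,0,0.3],[0,0,0,0,0,0,0.5],[0,0,0,0,0,0,0.8],[0,0,0,0,0,0,0.8],[0,0,0,0,0,0,0.8]], force=20)

```text
clock: 2.6
tcp_pos: [0.5899, 0.0892, 0.1834]
orientation: [-3.125, -0.26, -0.004]
contact_force: [-2.7, 4.5, 3.9]
grip_width: 0.0276
gripper_force: 24.6
```

Call:
servo_tool(commands=[[0,0,0,-1.5,9,0,0.8],[0,0,0,-3,18,0,0.8],[0,0,0,-4.5,27,0,0.8],[0,0,0,-6,36,0,0.8],[0,0,0,-7,42,0,0.8]])

```text
clock: 3.02
tcp_pos: [0.5836, 0.1275, 0.1833]
orientation: [3.13, 0.258, 0.005]
contact_force: [-1.4, -1.9, 6.3]
grip_width: 0.0273
gripper_force: 25.0
```

Call:
servo_tool(commands=[[0,0,0,-0.5,2,0,0.8],[0,0,0,-0.7,4,0,0.8],[0,0,0,-0.7,4,0,0.8]])

```text
clock: 3.27
tcp_pos: [0.5829, 0.1314, 0.1833]
orientation: [3.131, 0.258, 0.005]
contact_force: [-1.3, -0.2, 7.2]
grip_width: 0.0276
gripper_force: 25.1
```

Call:
servo_tool(commands=[[0,0,0,-0.5,3,0,0.8],[0,0,0,-0.5,3,0,0.8],[0,0,0,-0.5,3,0,0.8]])

```text
clock: 3.52
tcp_pos: [0.5826, 0.1335, 0.1833]
orientation: [3.13, 0.257, 0.005]
contact_force: [-1.3, -3.1, 6.7]
grip_width: 0.0274
gripper_force: 25.1
```

Call:
servo_tool(commands=[[0,0,0,-0.5,3,0,0.8],[0,0,0,-0.5,3,0,0.8],[0,0,0,-0.5,3,0,0.8]])

```text
clock: 3.77
tcp_pos: [0.5826, 0.1336, 0.1833]
orientation: [3.127, 0.253, 0.005]
contact_force: [-1.1, -7.4, 8.4]
grip_width: 0.0275
gripper_force: 25.3
```

The knob has stopped moving and the force is building, so it is at the end stop. Next I release it, rise and take a picture.

Call:
servo_tool(commands=[[0,0,0,0,0,0,0.3],[0,0,0,0,0,0,0.3],[0,0,0,0,0,0,0.3]])

```text
clock: 4.02
tcp_pos: [0.5809, 0.1376, 0.1816]
orientation: [-3.13, -0.258, -0.001]
contact_force: [0.3, 0.2, 0.2]
grip_width: 0.0596
gripper_force: 0.0
```

Call:
servo_tool(commands=[[0,0,0,0,0,20,0.3],[0,0,0,0,0,45,0.3],[0,0,0,-20,-5,70,0.3],[0,0,0,-60,-15,70,1],[0,0,0,-98,-30,70,1]])

```text
clock: 4.43
tcp_pos: [0.4828, 0.1091, 0.2526]
orientation: [-3.129, -0.261, -0.005]
contact_force: [-0.6, -0.4, 0.2]
grip_width: 0.0365
gripper_force: 0.0
```

Run:
```python
from h import *
for n in ("top","side"):
    im,P=cloud(n); cv2.imwrite(f"pics/{n}1.png",im)
    h,s,v=cv2.split(cv2.cvtColor(im,cv2.COLOR_BGR2HSV)); z=P[...,2]
    kn=(P[...,0]>.5)&(P[...,0]<.65)&(abs(P[...,1]-.11)<.06)&(h>5)&(h<18)&(s>180)&(z>.19)&(z<.215)
    print(n,kn.sum(),P[kn].mean(0).round(4),P[kn].min(0).round(4),P[kn].max(0).round(4))
im=cv2.imread("pics/side1.png")[120:300,170:370]; cv2.imwrite("pics/side1c.png",cv2.resize(im,None,fx=3,fy=3))
o=r.get_obs();print(o["tcp_pos"],o["grip_width"])
```

```text
<stdin>:6: RuntimeWarning: Mean of empty slice.
  ret = um.true_divide(
Traceback (most recent call last):
ValueError: zero-size array to reduction operation minimum which has no identity
```

Run:
```python
from h import *
im,P=cloud("side"); cv2.imwrite("pics/side2.png",im)
h,s,v=cv2.split(cv2.cvtColor(im,cv2.COLOR_BGR2HSV)); z=P[...,2]
kn=(P[...,0]>.5)&(P[...,0]<.65)&(abs(P[...,1]-.11)<.06)&(h>5)&(h<18)&(s>180)&(z>.19)&(z<.215)
print(kn.sum(),P[kn].mean(0).round(4) if kn.any() else 0)
cv2.imwrite("pics/side2c.png",cv2.resize(im[120:300,170:370],None,fx=3,fy=3))
o=r.get_obs();print(o["tcp_pos"],o["grip_width"])
```

```text
37 [0.581  0.1357 0.1986]
[0.47626267 0.10477    0.24992451] 0.021161343941287943
```

View pics/side2c.png

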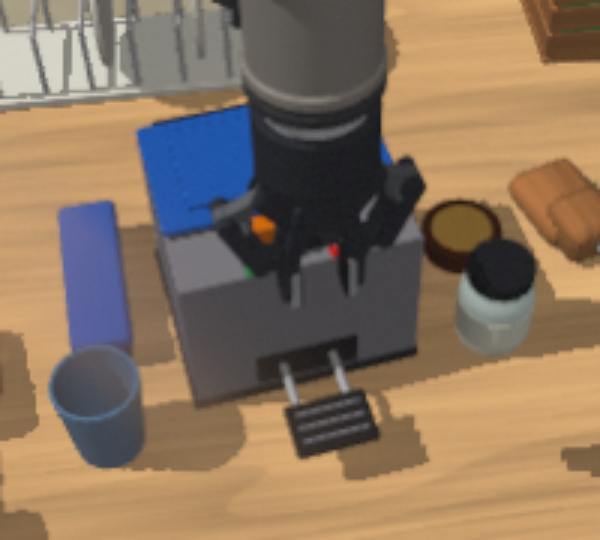

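The knob sits at its green end, with the orange at (262,228) and the red mark uncovered at (335,250). The pedal at (330,425) is clear. Next I go over the pad.

Call:
servo_tool(commands=[[0,0,0,3,-6,-25,1],[0,0,0,5,-12,-60,1],[0,0,0,5,-12,-95,1],[0,0,0,5,-12,-130,1],[0,0,0,5,-12,-165,1]], force=40)

```text
clock: 4.95
tcp_pos: [0.4883, 0.0956, 0.0851]
orientation: [-3.13, -0.258, -0.002]
contact_force: [0.7, -1.0, -0.3]
grip_width: -0.0003
gripper_force: 0.0
```

Call:
servo_tool(commands=[[0,0,0,0,0,0,1],[0,0,0,0,0,0,1],[0,0,0,0,0,0,1]])

```text
clock: 5.2
tcp_pos: [0.489, 0.0959, 0.0878]
orientation: [-3.13, -0.258, -0.003]
contact_force: [1.2, 0.3, 0.6]
grip_width: 0.0001
gripper_force: 0.0
```

Call:
servo_tool(commands=[[0,0,0,0,-1,-15,1],[0,0,0,0,-1,-28,1],[0,0,0,0,-1,-35,1],[0,0,0,0,-1,-40,1],[0,0,0,0,-1,-42,1]])

```text
clock: 5.62
tcp_pos: [0.489, 0.0945, 0.0458]
orientation: [-3.131, -0.258, -0.004]
contact_force: [-2.1, -0.1, 9.8]
grip_width: -0.0001
gripper_force: 4.3
```

Call:
servo_tool(commands=[[0,0,0,0,0,-2,1],[0,0,0,0,0,-4,1],[0,0,0,0,0,-6,1],[0,0,0,0,0,-8,1],[0,0,0,0,0,-8,1]])

```text
clock: 6.03
tcp_pos: [0.4886, 0.0944, 0.038]
orientation: [3.131, 0.258, 0.003]
contact_force: [-2.8, -0.2, 7.8]
grip_width: -0.0
gripper_force: 4.0
```

```bash
cat >> h.py <<'E'
def lid(n="side",bx=(.6553,.1212),yaw=9.4):
    im,P=cloud(n); h,s,v=cv2.split(cv2.cvtColor(im,cv2.COLOR_BGR2HSV))
    a=np.radians(yaw); ux=np.array([np.cos(a),np.sin(a)]); uy=np.array([-ux[1],ux[0]])
    q=P[...,:2]-bx; X=q@ux; Y=q@uy; Z=P[...,2]
    m=(h>105)&(h<125)&(s>150)&(abs(Y)<.105)&(Z>.16)&(X>-.1)&(X<.12)
    x,z=X[m],Z[m]; k=np.ones(len(x),bool)
    for _ in range(4):
        c=np.stack([x[k],z[k]],1); mu=c.mean(0); d=np.linalg.svd(c-mu,full_matrices=False)[2][0]
        res=abs((x-mu[0])*d[1]-(z-mu[1])*d[0]); k=res<.006
    if d[0]>0:d=-d
    ang=np.degrees(np.arctan2(d[1],-d[0]))
    e=[np.percentile(x[k],1),np.percentile(z[k],99)]
    print(n,m.sum(),k.sum(),"lid deg",ang.round(1),"edge",np.round(e,4),"zmean",z.mean().round(3))
    return im
E
python3 - <<'E'
from h import *
lid("side");lid("top");o=r.get_obs();print(o["tcp_pos"],o["contact_force"],o["grip_width"])
E
```

```text
side 285 285 lid deg 34.3 edge [-0.0075  0.2474] zmean 0.228
top 2126 2026 lid deg 35.9 edge [-0.009   0.2496] zmean 0.217
[0.48857526 0.09437763 0.03817879] [-2.82129728 -1.02159251  7.82777503] 1.2441860670055805e-05
```

Call:
servo_tool(commands=[[0,0,0,0,0,-1,1],[0,0,0,0,0,-2,1],[0,0,0,0,0,-3,1],[0,0,0,0,0,-3,1],[0,0,0,0,0,-3,1]])

```text
clock: 6.55
tcp_pos: [0.4885, 0.0944, 0.0352]
orientation: [3.131, 0.258, 0.002]
contact_force: [-3.0, -0.6, 7.8]
grip_width: -0.0
gripper_force: 4.0
```

Run:
```python
from h import *
im=lid("side");lid("top");o=r.get_obs();print(o["tcp_pos"],o["contact_force"])
cv2.imwrite("pics/side3c.png",cv2.resize(im[80:300,140:380],None,fx=2.5,fy=2.5))
```

```text
side 291 236 lid deg 49.4 edge [0.0041 0.2613] zmean 0.247
top 1698 1638 lid deg 44.7 edge [0.0011 0.2655] zmean 0.228
[0.48846762 0.09436411 0.03520374] [-4.67641522 -0.4156786   7.4052544 ]
```

View pics/side3c.png

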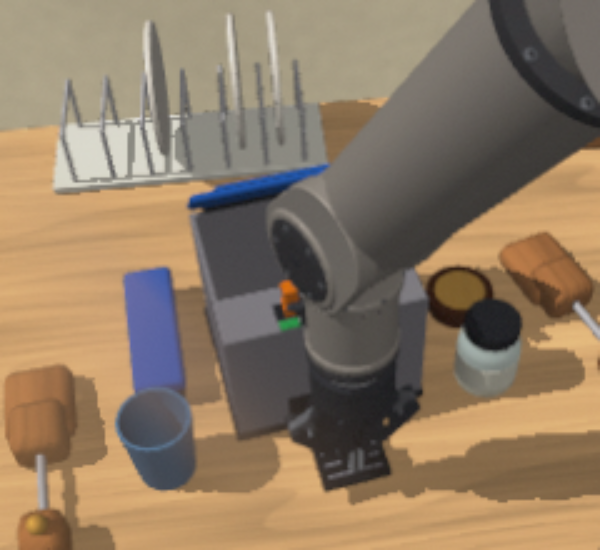

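The lid is at about 45°, the knob (289,300) stands by the green mark (290,323), and the bystanders have not moved. One last numeric check, then hand in.

Run:
```python
from h import *
for n in ("top","side"):
    im,P=cloud(n); h,s,v=cv2.split(cv2.cvtColor(im,cv2.COLOR_BGR2HSV)); z=P[...,2]
    kn=(P[...,0]>.5)&(P[...,0]<.65)&(abs(P[...,1]-.11)<.06)&(h>5)&(h<18)&(s>180)&(z>.18)&(z<.215)
    if kn.any(): print(n,kn.sum(),P[kn].mean(0).round(4),P[kn].min(0).round(4),P[kn].max(0).round(4))
lid("top"); print(r.hand_in())
```

```text
top 68 [0.5843 0.1335 0.1967] [0.5749 0.1212 0.1801] [0.6067 0.1463 0.2074]
side 43 [0.58   0.1406 0.1955] [0.5753 0.1338 0.1834] [0.5884 0.1469 0.2022]
top 1696 1639 lid deg 44.6 edge [1.000e-04 2.662e-01] zmean 0.228
the job is handed in; nothing more can be done
None
```

I slid the lock knob to its green-end stop and handed the job in with the gripper still holding the pedal; the top camera measured the lid at about 45° open (44.6°).

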